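# Draw the spring gauge arm out to the marker and hold it

### The job

Set the length gauge on the shoemaker's bench: press its lock button fully down to free the telescoping arm, then take the arm by its wooden post and draw it out until the pointer stands level with the line on the brass marker clamped on the scale (to within 4 mm). A spring pulls the arm back, so finish while still holding the post with the fingers, the arm standing still at the mark; leave the other things on the bench where they are.

Things in the scene. Friction and masses are not known exactly. Their poses are not given: they have to be found in the camera images.
- gauge: Length gauge fixed to the table: wooden bed (x -180 to 205, y -95 to 75, 12 mm thick) with a grey sleeve 36 mm wide, top at 48 mm, x -170 to 0, out of which a telescoping steel arm draws. Origin: on the table, on the arm's centre line, under the sleeve's mouth. x: direction in which the arm draws out; z up. The scale (aluminium strip, ticks every 5 mm) lies on its -y side.
- button_top (a point): Centre of the top of the round black lock button, 28 mm diameter, that stands on top of the sleeve 75 mm behind its mouth; its top is 64 mm above the table when up, 56 mm when fully down. A black collar of 36 mm diameter, top at 52 mm, surrounds it.
- lock_button (a joint): How far the lock button is pressed straight down (m): 0 up (arm locked), 0.008 fully down (arm free). It takes about 4 to 5 N and stays down by itself; the arm is free above 0.006.
- gauge_arm (a joint): How far the telescoping arm is drawn out (m), 0 fully in (locked there at the start) to 0.16 at most. A spring pulls it back in with about 3 N when in and 4.6 N when fully out, so a released arm runs back.
- pull_post: Upright dark wooden post on the arm's head, to draw it by: 24 mm diameter, 46 mm tall, 56 to 102 mm above the table, 20 mm outside the sleeve's mouth when the arm is in. Origin at its centre, z up; it swivels freely. Moves with the arm. The aluminium head below is 30 (x) by 44 mm (y), top at 56 mm; a plate, top at 50 mm, reaches from it to gauge y = +68 mm.
- pointer_tip (a point): Tip of the flat pointer on the arm's head, over the edge of the scale strip: at the same gauge x as the post, 60 mm to its -y side, 20 mm above the table. It moves with the arm.
- marker_line (a point): The black line on top of the small brass marker (12 x 26 x 10 mm) that is clamped on the scale strip, at gauge y = -78 mm, 26 mm above the table; axes parallel to the gauge's. It cannot be moved. The marker stands 50 to 140 mm farther out than the pointer does with the arm in.
- heel_lifts: Bystander, to be left alone: stack of four tan leather heel pieces glued together, 60 x 56 x 24 mm. Origin at its underside's centre.
- glue_brush: Bystander, to be left alone: glue brush, 170 mm long. Origin at its underside's centre.
- cement: Bystander, to be left alone: small white bottle, 34 mm diameter, 70 mm tall. Origin at its underside's centre.
- polish_jar: Bystander, to be left alone: amber jar with a steel lid, 64 mm diameter, 55 mm tall. Origin at its underside's centre.
- hammer: Bystander, to be left alone: hammer lying on the table. Origin at its underside's centre.

How it is judged (in metres and radians):
On the way, in this order (a step that is already met when the one before it is completed fails the run):
1. the lock button is pressed fully down (value of joint lock_button above 0.006 m), for 0.2 s.
2. the freed arm is drawn out by its post (value of joint gauge_arm above 0.03 m and contact force between the fingers and pull_post above 1 N), for 0.2 s.
At the end, for the whole second after the job is handed in: The pointer is within 4 mm of the marker's line along the scale, the arm is at rest (under 10 mm/s) and held by the fingers on its post (over 1 N), the lock button still down (over 6 mm) (x of pointer_tip in the frame of marker_line between -0.004 and 0.004 m and contact force between the fingers and pull_post above 1 N and value of joint lock_button above 0.006 m and velocity of joint gauge_arm between -0.01 and 0.01 m/s); the arm keeps its last pose, push and grip.
It fails at once if a bystander is moved by more than 30 mm (distance of any of heel_lifts, glue_brush, cement, polish_jar, hammer from where it was at the start of the episode above 0.03 m).
It also fails if it takes over 38 s, if anything falls off the work surface, if the arm or the gripper's body presses on something with over 40 N, if the wrist force passes 120 N, or if a joint passes its speed limit or range.

### The arm

A 6-joint arm with a two-finger parallel gripper is mounted at the origin on the work surface. World frame = base frame: x ahead of the robot, y to its left, z up, the work surface at z = 0. Lengths are in m, angles in degrees, forces in N, time in s.
With the tool pointing down it reaches from about 0.3 to 0.75 m from the base axis. Payload 8.5 kg.
Tool frame: the origin (TCP) lies at the very end of the fingers, on their centre line; the grasp point (between the pads) lies 19 mm behind it; z points along the fingers, y is the line along which they close (so a half turn about z gives the same grasp; the last joint's range is limited). The gripper opens to 85 mm and grips with 20 to 120 N. Pads are 22 mm wide; open, the fingers measure 114 mm over their backs; the gripper's body (76 mm by 85 mm) begins 54 mm behind the grasp point. The pads swing forward as they close: fully open they stand 13 mm farther back than shut.
Start: joints at [-89.513, 21.807, 74.336, -0, 83.858, -12.336], TCP at [0.122, -0.536, 0.231] pointing down, gripper open.
Joint ranges: [-178.18, 178.18], [-50.72, 133.34], [12.68, 142.11], [-81.47, 261.47], [9.98, 163.14], [-165.26, 165.26]. Speed limits (degrees/s): [136.94, 136.94, 180, 180, 180, 180].

### API

Orientations are given as a 3x3 rotation matrix whose columns are the frame's x, y, z axes.
In Python, from rig import * gives the robot as it stands. The module is installed in compiled form; this text tells all that it offers.
- The arm moves only by the shell command python3 -m pendant 'ROWS' [OPENING] [FORCE]. ROWS is JSON, a list of rows, each a list of 2 entries, a list of its own where there are three numbers: the shift along the tool's x, y, z as a fraction of full scale, then the turn, a rotation vector about the tool's x, y, z as a fraction of full scale. A call has 1 to 8 rows; each row shifts and turns the commanded pose from where the row before left it, along the tool's axes as they then stand; what a row does not reach is not made up. Full scale, the value 1, is 40 mm for a shift and 5 degrees for a turn. A row lasts 1/8 s, in which the tool goes at most 62.5 mm and 10.7 degrees, less where a joint would pass 70% of its speed; a pose out of reach is approached as far as the arm can. A call with a number of a shift or a turn outside -1 to 1 is refused whole. A call with a gripper value outside its range is refused whole. OPENING is the opening, from 0 (shut) to 1 (fully open), set as the call begins (- or left out, the last holds). The fingers move at their own pace and stop on an object; FORCE is the grip in N (left out, the last holds). Time passes only in rows, so rows that do not move let the fingers close. It gives the time, the measured TCP pose, the force, the opening and the grip force at its end, in the units of the state.
- observe(): the state, without advancing time (a new reading comes with each control period).
- get_image(name): name is "side" or "top" or "wrist"; returns a dict with "img" (384x512x3 uint8, blue, green, red), "range_z" (384x512 float32, m along the optical axis (not along the pixel's ray), 0 where there is no reading), "camera_matrix" (3x3 intrinsics, pixels), "eye" and "rotation" of the camera in the world. Camera axes: x right, y down, z forward; pixel columns grow to the right and rows downward; lengths in m; the calibration is good to about 2 mm. A picture is of the moment at which its call begins.
- close_job(): hands the job in; it is judged then, once.
Trained networks look in the newest picture that a camera, given by its name, has taken for a name from the list of things; names that differ only in an ending like _2 or _b are one class to them, and where a whole thing is asked for, a point or a joint stands for the part that bears it (a point fixed in the world has none). Each returns a list of dicts, best first, with "conf" (0 to 1); they miss things now and then, are a little off and sometimes report something else, mostly with a low value. They report only what shows in the picture. A call takes as long as a camera call.
- regions_of(camera, query): "mask" (384x512 bool, what is visible of it).
- landmark_of(camera, query): "point" ([x, y, z] in m, in world coordinates, good to about 4 mm: a listed point, or the origin of a listed thing).
The state is a dict: "time_s": time; "q": joint angles; "qvel": joint speeds; "joint_efforts": joint torques, N m; "position": TCP position; "tool_rot": TCP orientation; "ft_force": force on the tool from outside, world axes, zero at the start; "wrist_torque": the same for the moment, N m; "grip_width": finger opening in m; "gripper_force": force on a finger pad.
Only numpy, scipy, OpenCV 4.12 (cv2) and the standard library are available. Lean on these libraries where they do the work, as an engineer would, in place of code of your own. Each camera call takes 0.05 s, during which the arm holds its last target. There are 200 camera calls.

## Working session

There is one attempt and no reset: what is moved stays moved. The work goes in short steps, Python scripts to look and compute and a shell command to move; the robot and the scene stay as the last step left them, time stands still between calls to the robot, and variables do not carry over. Pictures are saved under pics/ and viewed, at most 10 in all, crops included, and the job is handed in when it is done.

```bash
mkdir -p pics
cat > h.py <<'E'
from rig import *
import numpy as np, cv2
np.set_printoptions(precision=4,suppress=True)
def lm(c,names):
    for n in names:
        for d in landmark_of(c,n)[:2]: print(c,n,round(d['conf'],2),np.array(d['point']))
E
python3 - <<'E'
from h import *
s=observe();print(s['time_s'],s['position'],s['tool_rot'],s['grip_width'])
a=[]
for c in ('side','top'):
    im=get_image(c);a.append(im['img']);print(c,im['eye'],np.array(im['rotation']).tolist(),im['camera_matrix'][0])
    lm(c,['gauge','button_top','pull_post','pointer_tip','marker_line'])
cv2.imwrite('pics/a.png',a[0]);cv2.imwrite('pics/b.png',a[1])
print(observe()['time_s'])
E
```

```text
0.0 [ 0.122  -0.536   0.2307] [[ 0.9751  0.2219  0.    ]
 [ 0.2219 -0.9751  0.0015]
 [ 0.0003 -0.0015 -1.    ]] 0.08545362408961336
side [ 0.4464 -0.7441  0.8889] [[0.9939486727243521, -0.06870494015972116, 0.08570686779452069], [-0.10861243764352242, -0.7312865424746618, 0.6733671592709183], [0.016412628632558147, -0.6786012260474508, -0.7343234993027705]] [396.2326   0.     250.5923]
side button_top 0.52 [ 0.5534 -0.1498  0.0645]
side pull_post 0.69 [ 0.5674 -0.0584  0.0767]
side pull_post 0.24 [ 0.5556 -0.1507  0.0625]
side pointer_tip 0.78 [ 0.6245 -0.0715  0.0187]
side marker_line 0.54 [0.6565 0.0043 0.0306]
top [0.4373 0.0132 1.1636] [[0.009565508925957901, -0.9947958224298956, 0.10143851692042377], [-0.99995258836358, -0.009701052016225519, -0.0008429796884434602], [0.0018226530015506373, -0.10142564402460638, -0.9948414530317028]] [359.8714   0.     253.7301]
top gauge 0.8 [ 0.5653 -0.0815 -0.0005]
top button_top 0.62 [ 0.5508 -0.1532  0.0661]
top pull_post 0.62 [ 0.567  -0.0611  0.0755]
top pointer_tip 0.78 [ 0.6212 -0.0672  0.0174]
top pointer_tip 0.63 [ 0.5643 -0.0805  0.0013]
top marker_line 0.57 [0.6545 0.008  0.0268]
0.6
```

View pics/a.png

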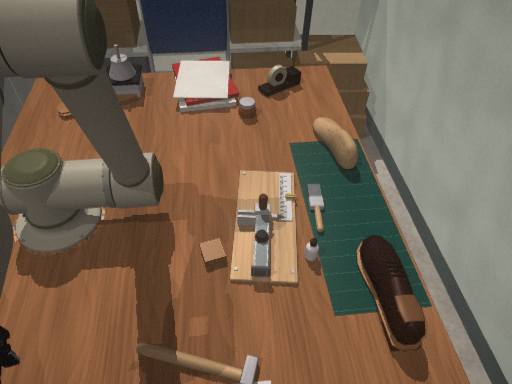

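View pics/b.png

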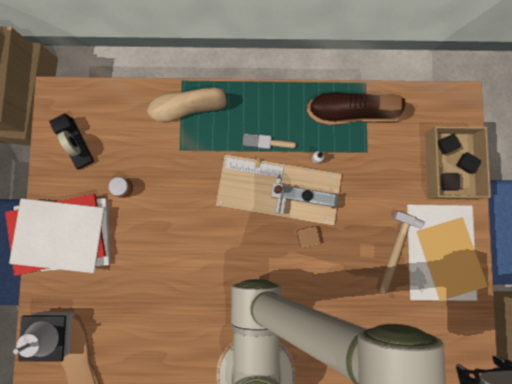

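The side view shows the gauge with its button at about (262,237), the post at (263,202) and the marker at (291,196). The top view agrees with the networks: the draw direction is about +80° yaw and the draw about 79 mm. I'll move above the button with the gripper shut.

```bash
python3 -m pendant '[[[1,-0.55,0],[0,0,0]],[[1,-0.55,0],[0,0,0]],[[1,-0.55,0],[0,0,0]],[[1,-0.55,0],[0,0,0]],[[1,-0.55,0],[0,0,0]],[[1,-0.55,0],[0,0,0]],[[1,-0.55,0],[0,0,0]],[[1,-0.55,0],[0,0,0]]]' 0 40
python3 -m pendant '[[[0.9,-0.5,0.3],[0,0,0]],[[0.9,-0.5,0.3],[0,0,0]],[[0.9,-0.5,0.3],[0,0,0]],[[0.9,-0.5,0.3],[0,0,0]],[[0.9,-0.5,0.3],[0,0,0]],[[0,0,0],[0,0,0]],[[0,0,0],[0,0,0]]]'
python3 - <<'E'
from h import *
s=observe();print(s['time_s'],s['position'],s['tool_rot'],s['q'],s['grip_width'])
im=get_image('wrist');cv2.imwrite('pics/c.png',im['img'])
lm('wrist',['button_top','pull_post','pointer_tip','marker_line'])
E
```

```text
time_s: 1.6
position: [0.396, -0.2926, 0.2315]
tool_rot: [[0.975, 0.222, 0.0], [0.222, -0.975, -0.0], [0.0, 0.0, -1.0]]
ft_force: [0.3, -0.9, 0.0]
grip_width: -0.0002
gripper_force: 0.0
time_s: 2.48
position: [0.5482, -0.1564, 0.1714]
tool_rot: [[0.975, 0.222, -0.0], [0.222, -0.975, -0.0], [-0.0, 0.0, -1.0]]
ft_force: [-0.1, 0.1, 0.1]
grip_width: -0.0001
gripper_force: 0.0
2.475 [ 0.5482 -0.1564  0.1714] [[ 0.975   0.2222 -0.    ]
 [ 0.2222 -0.975  -0.0002]
 [-0.0001  0.0002 -1.    ]] [-27.8118  26.5901  76.8039  -0.0126  76.6009  49.3551] -6.509667284987373e-05
wrist button_top 0.63 [ 0.5516 -0.1547  0.0653]
wrist pull_post 0.72 [ 0.5652 -0.0607  0.0773]
wrist pointer_tip 0.93 [ 0.6263 -0.0701  0.0156]
wrist marker_line 0.77 [0.6563 0.0002 0.0244]
```

View pics/c.png

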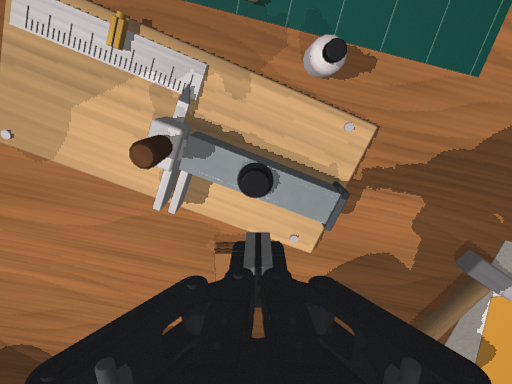

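The wrist view shows the button at (255,180), post top at (150,152), pointer tip at (187,90) and marker line at (117,30), which agrees with the networks. Next I press the button.

```bash
python3 -m pendant '[[[0.11,-0.05,0.8],[0,0,0]],[[0,0,0.8],[0,0,0]],[[0,0,0.8],[0,0,0]],[[0,0,0.1],[0,0,0]],[[0,0,0.1],[0,0,0]],[[0,0,0.1],[0,0,0]],[[0,0,0.1],[0,0,0]]]'
python3 -m pendant '[[[0,0,0.05],[0,0,0]],[[0,0,0.05],[0,0,0]],[[0,0,0],[0,0,0]],[[0,0,0],[0,0,0]]]'
```

```text
time_s: 3.6
position: [0.5527, -0.1536, 0.0603]
tool_rot: [[0.975, 0.222, 0.002], [0.222, -0.975, -0.001], [0.002, 0.002, -1.0]]
ft_force: [0.5, -0.8, 3.6]
grip_width: 0.0002
gripper_force: 2.0
time_s: 4.1
position: [0.5527, -0.1536, 0.056]
tool_rot: [[0.975, 0.222, 0.002], [0.222, -0.975, -0.001], [0.001, 0.001, -1.0]]
ft_force: [1.4, -1.1, 7.7]
grip_width: -0.0004
gripper_force: 3.5
```

```bash
python3 -m pendant '[[[0,0,0.03],[0,0,0]],[[0,0,0],[0,0,0]],[[0,0,-0.6],[0,0,0]],[[0,0,-1],[0,0,0]],[[0,0,-1],[0,0,0]]]'
python3 -m pendant '[[[0,0,0],[0,0,1]],[[0,0,0],[0,0,1]],[[0,0,0],[0,0,1]],[[0,0,0],[0,0,1]],[[0,-0.75,0],[0,0,0.3]],[[0,-0.8,0],[0,0,0]],[[0,-0.8,0],[0,0,0]],[[0,0,0],[0,0,0]]]' 1
python3 - <<'E'
from h import *
s=observe();print(s['time_s'],s['position'],s['tool_rot'],s['q'])
for c in ('wrist','side'):
    im=get_image(c)
    if c=='wrist':cv2.imwrite('pics/d.png',im['img'])
    lm(c,['button_top','pull_post','pointer_tip','marker_line'])
E
```

```text
time_s: 4.72
position: [0.5517, -0.1529, 0.1587]
tool_rot: [[0.975, 0.222, -0.002], [0.222, -0.975, 0.001], [-0.001, -0.001, -1.0]]
ft_force: [0.3, 0.3, -0.5]
grip_width: -0.0002
gripper_force: 0.0
time_s: 5.72
position: [0.5653, -0.0583, 0.1577]
tool_rot: [[0.989, -0.148, -0.001], [-0.148, -0.989, 0.001], [-0.001, -0.001, -1.0]]
ft_force: [0.6, -0.1, -0.0]
grip_width: 0.0852
gripper_force: 0.0
5.725 [ 0.5653 -0.0583  0.1577] [[ 0.989  -0.1481 -0.0014]
 [-0.1481 -0.989   0.0008]
 [-0.0015 -0.0006 -1.    ]] [-17.8282  27.2115  78.2117   0.0189  74.6645  80.6864]
wrist button_top 0.92 [ 0.5531 -0.1538  0.0586]
wrist pull_post 0.6 [ 0.5678 -0.0591  0.0766]
wrist pointer_tip 0.68 [ 0.625  -0.0711  0.0172]
wrist marker_line 0.67 [0.6558 0.0004 0.0278]
side button_top 0.63 [ 0.5551 -0.1507  0.0552]
side pull_post 0.53 [ 0.5675 -0.0563  0.079 ]
side pointer_tip 0.97 [ 0.6263 -0.0685  0.0184]
side marker_line 0.75 [ 0.7284 -0.0367 -0.003 ]
side marker_line 0.44 [0.6541 0.0024 0.0294]
```

View pics/d.png

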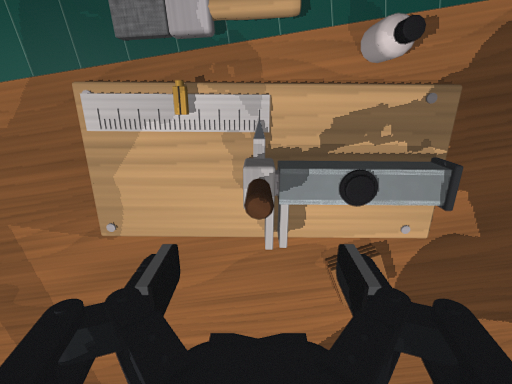

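The wrist view shows the gauge aligned with the tool. The post is at (259,195) between the fingers, the pointer at (260,130) and the marker line at (180,97), and the button is down. I descend and grip.

```bash
python3 -m pendant '[[[0.03,0,0.8],[0,0,0]],[[0,0,0.8],[0,0,0]],[[0,0,0.7],[0,0,0]],[[0,0,0],[0,0,0]]]' 1
python3 -m pendant '[[[0,0,0],[0,0,0]],[[0,0,0],[0,0,0]],[[0,0,0],[0,0,0]],[[0,0,0],[0,0,0]],[[0,0,0],[0,0,0]],[[0,0,0],[0,0,0]]]' 0 40
```

```text
time_s: 6.72
position: [0.5659, -0.0603, 0.0647]
tool_rot: [[0.989, -0.151, -0.004], [-0.151, -0.989, 0.001], [-0.004, -0.001, -1.0]]
ft_force: [0.2, -0.2, -0.2]
grip_width: 0.0851
gripper_force: 0.0
time_s: 7.48
position: [0.5672, -0.0593, 0.067]
tool_rot: [[0.989, -0.151, 0.002], [-0.151, -0.989, 0.001], [0.001, -0.002, -1.0]]
ft_force: [0.1, 6.1, 5.7]
grip_width: 0.023
gripper_force: 39.1
```

```bash
python3 -m pendant '[[[0,-0.25,0],[0,0,0]],[[0,-0.25,0],[0,0,0]],[[0,-0.25,0],[0,0,0]],[[0,-0.25,0],[0,0,0]],[[0,-0.25,0],[0,0,0]],[[0,-0.25,0],[0,0,0]],[[0,-0.15,0],[0,0,0]],[[0,0,0],[0,0,0]]]'
python3 - <<'E'
from h import *
s=observe();print(s['time_s'],s['position'],s['ft_force'])
for c in ('wrist','top','side'):
    im=get_image(c)
    if c=='wrist':cv2.imwrite('pics/e.png',im['img'])
    if c=='side':cv2.imwrite('pics/f.png',cv2.resize(im['img'][150:270,220:320],None,fx=5,fy=5,interpolation=cv2.INTER_CUBIC))
    lm(c,['pull_post','pointer_tip','marker_line'])
E
```

```text
time_s: 8.48
position: [0.5773, 0.0049, 0.067]
tool_rot: [[0.989, -0.15, 0.002], [-0.15, -0.989, -0.001], [0.002, 0.001, -1.0]]
ft_force: [-1.1, -3.4, 5.2]
grip_width: 0.023
gripper_force: 39.4
8.475 [0.5773 0.0049 0.067 ] [-1.0772 -3.4449  5.206 ]
wrist pull_post 0.79 [0.5805 0.0012 0.0769]
wrist pointer_tip 0.63 [ 0.6348 -0.0073  0.019 ]
wrist marker_line 0.86 [0.6547 0.0025 0.025 ]
wrist marker_line 0.46 [ 0.6364 -0.0057  0.0174]
side pointer_tip 0.78 [ 0.6375 -0.0068  0.0207]
side marker_line 0.48 [0.655  0.005  0.0283]
```

View pics/e.png

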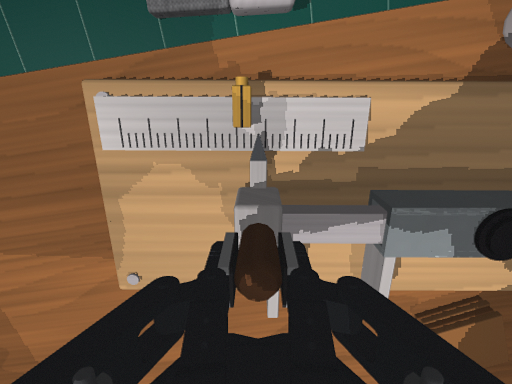

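View pics/f.png

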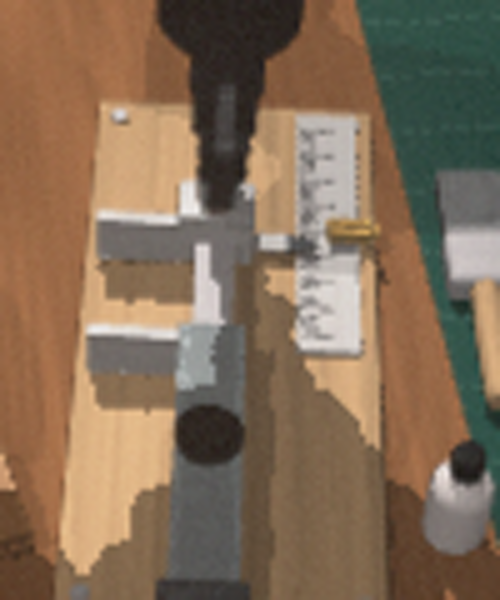

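The wrist view shows the pointer tip at (258,137) and the marker line at (241.5,100). I'll project both at their known heights.

```bash
cat >> h.py <<'E'
def meas(tip,lines):
    im=get_image('wrist');K,R,e=[np.array(im[k]) for k in('camera_matrix','rotation','eye')]
    u=-np.array(observe()['tool_rot'])[:,1]
    def P(p,z):
        d=R@np.linalg.solve(K,[*p,1.]);return e+d*(z-e[2])/d[2]
    t=P(tip,.020)
    for l in lines: m=P(l,.026);print(t,m,'along',(m-t)@u)
    return im
E
python3 - <<'E'
from h import *
im=meas((258,137),[(241.5,98),(241.5,115)])
cv2.imwrite('pics/g.png',cv2.resize(im['img'][70:160,200:310],None,fx=6,fy=6,interpolation=cv2.INTER_CUBIC))
E
```

```text
[ 0.6335 -0.0039  0.02  ] [0.6601 0.0026 0.026 ] along 0.010431235264380851
[ 0.6335 -0.0039  0.02  ] [0.6498 0.0044 0.026 ] along 0.010634089300952948
```

View pics/g.png

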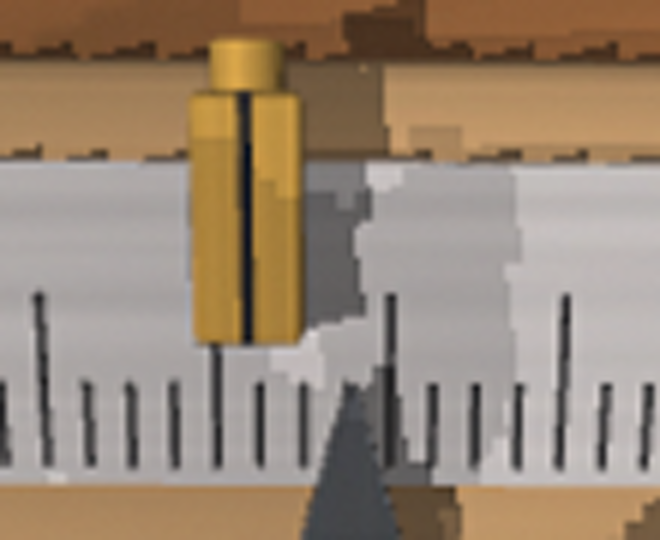

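The crop shows the pointer tip about 2.4 ticks (≈11 mm) short of the line. I draw it out about 11 mm more.

```bash
python3 -m pendant '[[[0,-0.1,0],[0,0,0]],[[0,-0.1,0],[0,0,0]],[[0,-0.07,0],[0,0,0]],[[0,0,0],[0,0,0]],[[0,0,0],[0,0,0]]]'
python3 - <<'E'
from h import *
im=meas((258,137),[(258,98),(258,115)])
cv2.imwrite('pics/i.png',cv2.resize(im['img'][70:160,200:310],None,fx=6,fy=6,interpolation=cv2.INTER_CUBIC))
lm('wrist',['pull_post','button_top','pointer_tip','marker_line'])
get_image('side');lm('side',['button_top','pointer_tip','marker_line'])
E
```

```text
time_s: 9.75
position: [0.579, 0.0152, 0.067]
tool_rot: [[0.989, -0.151, 0.002], [-0.151, -0.989, -0.001], [0.002, 0.001, -1.0]]
ft_force: [-0.3, -2.8, 5.7]
grip_width: 0.0228
gripper_force: 39.4
[0.6352 0.0068 0.02  ] [0.6602 0.003  0.026 ] along 2.6726766088521098e-06
[0.6352 0.0068 0.02  ] [0.6499 0.0045 0.026 ] along 7.960254005474494e-06
wrist pull_post 0.69 [0.5791 0.0131 0.0767]
wrist button_top 0.49 [ 0.5599 -0.0843  0.0035]
wrist pointer_tip 0.66 [0.6391 0.0016 0.0171]
wrist marker_line 0.81 [0.6568 0.0016 0.0254]
side button_top 0.44 [ 0.5532 -0.1514  0.0546]
side button_top 0.2 [ 0.6801 -0.1917 -0.0026]
side pointer_tip 0.87 [0.64   0.007  0.0195]
side pointer_tip 0.26 [ 0.6758 -0.1927 -0.0051]
side marker_line 0.57 [0.6546 0.0009 0.0283]
```

View pics/i.png

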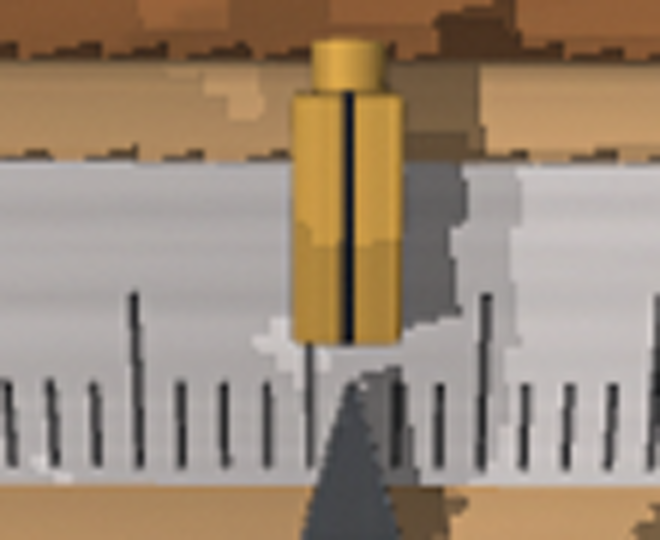

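The pointer tip (350 px in the crop) stands level with the line (348 px), the grip is 39 N and the button is down. I hand the job in.

```bash
python3 -c "
from rig import *
print(close_job())"
```

```text
the job is handed in; nothing more can be done
None
```

The job is handed in with the lock button down and the post held at 39 N; in the last wrist picture the pointer stands level with the marker line to well under 1 mm, but the hand-in gave no verdict.

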